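Jack up the front of the water bath

ROBOT

A 6-joint arm with a two-finger parallel gripper is mounted at the origin on the work surface. World frame = base frame: x ahead of the robot, y to its left, z up, the work surface at z = 0. Lengths are in m, angles in rad, forces in N, time in s.
With the tool pointing down it reaches from about 0.35 to 0.775 m from the base axis. Payload 7.3 kg.
Tool frame: the origin (TCP) lies midway between the tips of the shut fingers; the grasp point (between the pads) lies grasp_offset behind it (grasp_offset is the distance from the TCP to the grasp point, in m); z points along the fingers, y is the line along which they close (so a half turn about z gives the same grasp; the last joint's range is limited). The gripper opens to 92 mm and grips with 3 to 60 N. Pads are 19 mm wide; open, the fingers measure 130 mm over their backs; the gripper's body (75 mm by 190 mm) begins 47 mm behind the grasp point.
Start: joints at [1.017, 0.342, 1.524, -0, 1.275, -0.146], TCP at [0.208, 0.482, 0.189] pointing down, gripper open.
Joint ranges: [-2.53, 2.53], [-0.77, 2.02], [0.04, 2.7], [-1, 4.14], [0.28, 2.66], [-3.11, 3.11]. Speed limits (rad/s): [2.57, 2.57, 3.14, 3.14, 3.14, 3.14].

INTERFACE

Orientations are given as [roll, pitch, yaw] about the fixed x, y, z axes, in that order (R = Rz(yaw) Ry(pitch) Rx(roll)).
In Python, from cell import * gives the robot as it stands.
- The arm moves only by the tool step_arm, never from a script. Its argument "plan" is a list of rows, each a list of 5 numbers: the closure, from -1 (fully open) to 1 (shut), then the shift along the tool's x, y, z in m, then the turn about the tool's z in rad. In form: [[hand, x, y, z, twist], ...]. A call has 1 to 20 rows; each row is the pose to reach, as a shift and turn from the pose commanded when the call began, along the tool's axes at that moment; what a row does not reach only later rows make up. A row lasts 1/8 s, in which the tool goes at most 62.5 mm and 10.7 degrees, less where a joint would pass 70% of its speed; a pose out of reach is approached as far as the arm can. A call with a gripper value outside its range is refused whole. The fingers move at their own pace and stop on an object; "grip_force" is the grip in N (left out, the last holds). Time passes only in rows, so rows that repeat a pose let the fingers close. It gives the time, the measured TCP pose, the force, the opening and the grip force at its end, in the units of the state.
- observe(): the state, without advancing time (a new reading comes with each control period).
- read_camera(name): name is "scene" or "side" or "wrist"; returns a dict with "img" (384x512x3 uint8, red, green, blue), "range_z" (384x512 float32, m along the optical axis (not along the pixel's ray), 0 where there is no reading), "fx", "fy", "cx", "cy" (pixels), "k1" (the pictures are not rectified: a ray, as slopes to the right and down, at radius r is drawn at 1 + k1 r^2 times it, then the intrinsics apply), "R" (3x3) and "t" (3): a world point X has camera coordinates R X + t; the wrist camera has in their place "T_tool_cam" (4x4, takes a point from camera to tool coordinates, whose origin is the TCP and whose axes are the flange's). Camera axes: x right, y down, z forward; pixel columns grow to the right and rows downward; lengths in m; the calibration is good to about 2 mm. A picture is of the moment at which its call begins: read the wrist's pose just before it.
- hand_in(): hands the job in; it is judged then, once.
The state is a dict: "time": time; "qpos": joint angles; "qvel": joint speeds; "joint_efforts": joint torques, N m; "tool_pos": TCP position; "tool_rot": TCP orientation; "contact_force": force on the tool from outside, world axes, zero at the start; "torque": the same for the moment, N m; "opening": finger opening in m; "grip_force": force on a finger pad.
Only numpy, scipy, OpenCV 4.12 (cv2) and the standard library are available. Lean on these libraries where they do the work, as an engineer would, in place of code of your own. Each camera call takes 0.05 s, during which the arm holds its last target. There are 200 camera calls.

TASK

Tip the empty water bath back towards its drain: stand the small bench jack flat on the bench with its saddle centred under the bath's marked lift point (the front tab with the raised ring on top and the round rubber pad below) and let go of it. Then pump the handle: press it fully down once so the bath rises, let it come all the way back up, then press it fully down again and finish while still holding it down, with the bath's front raised on the jack alone. Do not push on the bath itself, and leave the other things on the bench where they are.

Things in the scene. Friction and masses are not known exactly. Their poses are not given: they have to be found in the camera images.
- jack: loose steel bench jack, 0.8 kg. Origin: underside, below the grip block; z up, +x to the saddle, -x to the handle. Base plate 70 mm wide (y), x -135 to +95 mm, 10 mm thick; the handle stays above it, so pressing cannot tip it. Grip block at the origin, for lifting: 26 mm wide (y), 44 long (x), top at z 95 mm, free on both y sides
- saddle_top (a point): centre of the top of the jack's saddle, a flat steel disc 38 mm across, at jack x = +70 mm, y = 0, z = 62 mm when down; it rises 34 mm when the handle is fully down. Axes as the jack's
- pump_handle (a joint): pump handle angle: 0 = up (rest, sloping up 0.4 rad away from the saddle), 0.70 = fully down at its stop (sloping down 0.3 rad). The saddle rises 4.86 mm per 0.1 rad. Let go, it springs back up to 0 within a second. Holding it down takes 3 N unloaded, 7 to 13 N with the bath. Hinge at jack x -30, z 70 mm
- handle_pad (a point): centre of the upper face of the black rubber paddle (34 mm long, 38 wide) at the handle's end, 85 mm from its hinge: press here, straight down, with closed fingers. At jack x -106, z 108 mm when up; x -110, z 50 mm when fully down. Axes as the jack's when up; they turn with the handle
- lift_pad (a point): marked lift point: centre of the underside of the round rubber pad (28 mm across) below the longer of the two tabs on the bath's front. Tab 36 mm wide, 66 long, with a raised steel ring on top at 98 mm height; the shorter tab (32 mm) is plain, not for lifting. Pad 74 mm above the bench, 45 mm out from the front face. Axes as the bath's: +x points into the bath, -x out of its front
- bath_base: fixed base carrying the water bath (white and steel box, 280 mm in x, 220 in y, top 176 mm above the bench, 1.7 to 3.4 kg). Origin: on the bench below the bath's centre; z up, -x to the front (knob and two tabs). Front face at x -140, lift pad at x -185, y -25 mm; the bath hinges at the rear, x +140, z 30 mm
- bath (a joint): tilt of the bath about its rear hinge: 0 = sitting level on its base, grows as the front is raised; about 0.06 to 0.07 rad with the jack fully pumped
- bottle_tall: bystander, leave alone: white plastic bottle with blue cap, 60 mm across, 150 tall; origin at the centre of its underside
- bottle_small: bystander, leave alone: white plastic bottle with blue cap, 44 mm across, 85 tall; origin at the centre of its underside
- beaker: bystander, leave alone: open glass beaker, 66 mm across, 85 tall; origin at the centre of its underside
- amber_jar: bystander, leave alone: amber glass jar with black lid, 52 mm across, 75 tall; origin at the centre of its underside
- flask: bystander, leave alone: conical glass flask, 72 mm across at the foot, 104 tall; origin at the centre of its underside
- dish: bystander, leave alone: small white ceramic bowl, 72 mm across, 32 tall; origin at the centre of its underside
- weight_box: bystander, leave alone: flat wooden box, 85 x 120 mm, 35 tall; origin at the centre of its underside
Not all that is in view belongs to the job. Several things have the shape of the jack; the one meant has the colours described above.

How it is judged:
By the outcome, as a careful person would: the job done as asked, in the order asked, and still so for the second after the job is handed in, while the arm keeps its last pose, push and grip.
It also fails if it takes over 58 s, if anything falls off the work surface, if the arm or the gripper's body presses on something with over 40 N, if the wrist force passes 120 N, or if a joint passes its speed limit or range.

## Working session

There is one attempt and no reset: what is moved stays moved. The work goes in short steps, Python scripts to look and compute and a tool call to move; the robot and the scene stay as the last step left them, time stands still between calls to the robot, and variables do not carry over. Pictures are saved under pics/ and viewed, at most 10 in all, crops included, and the job is handed in when it is done.

Besides the shell and the picture viewer there is one more tool, called after "Call:" by a JSON object that holds its "op" and its "data". step_arm: Moves the arm, as the interface text tells. Its arguments: {"type":"object","properties":{"plan":{"type":"array","items":{"type":"array","items":{"type":"number"}}},"grip_force":{"type":"number"}},"required":["plan"]}

```bash
mkdir -p pics; ls
cat > h.py <<'E'
import numpy as np, cv2
from cell import *
from scipy.spatial.transform import Rotation as Ro
def cloud(c, st=None):
    """world xyz for every pixel"""
    h,w=c["range_z"].shape
    u,v=np.meshgrid(np.arange(w),np.arange(h))
    K=np.array([[c["fx"],0,c["cx"]],[0,c["fy"],c["cy"]],[0,0,1.]])
    p=cv2.undistortPoints(np.stack([u,v],-1).reshape(-1,1,2).astype(float),K,np.array([c["k1"],0,0,0.])).reshape(h,w,2)
    z=c["range_z"]; P=np.dstack([p*z[...,None],z]).astype(float)
    if "R" in c: W=(P-np.array(c["t"]))@np.array(c["R"])
    else:
        T=np.array(c["T_tool_cam"]); P=P@T[:3,:3].T+T[:3,3]
        W=P@Ro.from_euler("xyz",st["tool_rot"]).as_matrix().T+np.array(st["tool_pos"])
    W[z==0]=np.nan
    return W
def look(name,tag):
    st=observe(); c=read_camera(name); W=cloud(c,st)
    cv2.imwrite(f"pics/{tag}.png",c["img"][...,::-1]); np.savez(f"{tag}.npz",W=W,img=c["img"])
    return c,W,st
E
python3 - <<'E'
from h import *
s=observe();print(s)
ims=[look(n,n+"0")[0]["img"] for n in ("scene","side")]
im=cv2.resize(np.vstack(ims),None,fx=.78,fy=.78)
E
```

```text
pics
{'time': 0.0, 'qpos': array([ 1.01699483e+00,  3.42721046e-01,  1.52505008e+00,  3.12221827e-05,
        1.27540274e+00, -1.45995091e-01]), 'qvel': array([-0.00043429,  0.00020435, -0.00018617, -0.00193216, -0.00030409,
        0.00110222]), 'joint_efforts': array([-6.71018061e-04, -4.31241095e+01, -2.44222122e+01,  7.16894190e-02,
        5.60329249e-02, -1.20564837e-04]), 'tool_pos': array([0.20792444, 0.48154626, 0.18833435]), 'tool_rot': array([-3.14003261e+00, -2.59567726e-04,  2.73377693e+00]), 'contact_force': array([1.02607337, 0.66649337, 0.00568045]), 'torque': array([-0.02567809, -0.00657714,  0.00090719]), 'grip_force': 0.0, 'opening': 0.09190443795157108}
```

View pics/scene0.png

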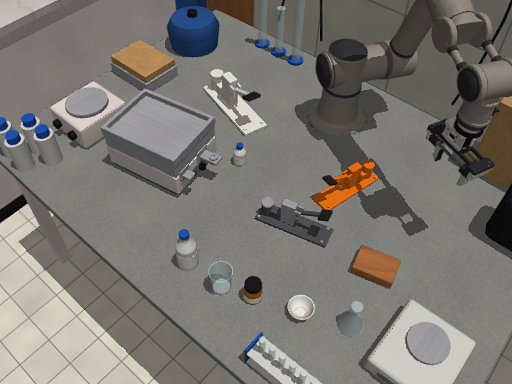

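View pics/side0.png

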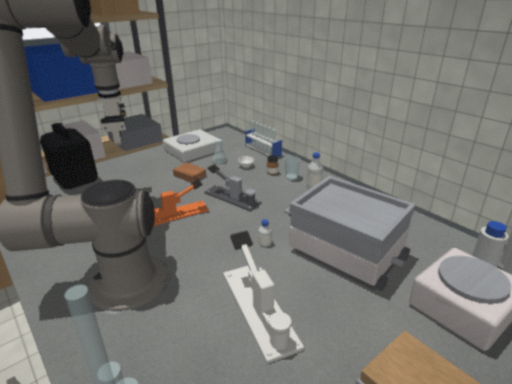

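The scene view shows the grey steel jack at about (293,218), with its saddle at the left (267,210) and black paddle at (325,215). The orange and white jacks are decoys. The bath is at (160,140) with its front tabs at about (208,160), and the small bottle stands at (239,155), close to the approach path. The side view agrees.

Run:
```python
from h import *
S=800; 
# top-down map: 1.25mm/px, x up 0..0.75?, find extents
d=[np.load(f) for f in ("scene0.npz","side0.npz")]
for (u,v) in [(293,207),(267,210),(325,215),(258,222),(330,240),(208,160),(160,140),(239,148),(186,236)]:
    print((u,v),np.nanmedian(d[0]["W"][v-1:v+2,u-1:u+2],axis=(0,1)).round(3))
W=np.vstack([x["W"].reshape(-1,3) for x in d]);C=np.vstack([x["img"].reshape(-1,3) for x in d])
m=np.isfinite(W).all(1)&(W[:,2]>-.02)&(W[:,2]<.3)
W,C=W[m],C[m]; o=np.argsort(W[:,2]);W,C=W[o],C[o]
# columns = -y , rows = -x
x0,x1,y0,y1=0.1,1.0,-0.7,0.5;r=.0016
im=np.zeros((int((x1-x0)/r),int((y1-y0)/r),3),np.uint8)
R=((x1-W[:,0])/r).astype(int);K=((y1-W[:,1])/r).astype(int)
k=(R>=0)&(R<im.shape[0])&(K>=0)&(K<im.shape[1])
im[R[k],K[k]]=C[k][:,::-1]
im=cv2.dilate(im,np.ones((3,3)))
cv2.imwrite("pics/top.png",im);print(im.shape)
```

```text
(293, 207) [0.503 0.181 0.094]
(267, 210) [0.53  0.106 0.042]
(325, 215) [0.477 0.272 0.109]
(258, 222) [ 0.556  0.097 -0.001]
(330, 240) [ 0.468  0.3   -0.   ]
(208, 160) [ 0.531 -0.134  0.088]
(160, 140) [ 0.611 -0.253  0.158]
(239, 148) [ 0.416 -0.107  0.076]
(186, 236) [0.799 0.05  0.147]
(562, 749, 3)
```

View pics/top.png

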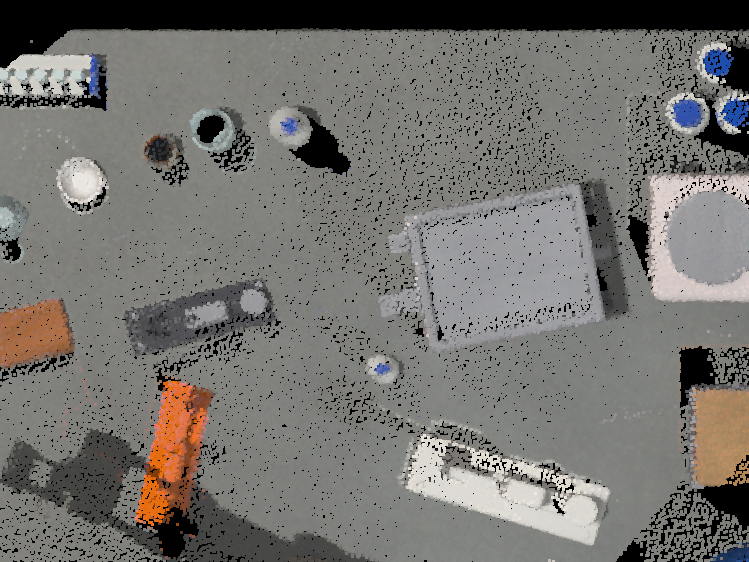

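The top-down map (1.6 mm/px) shows the grey jack at (200,318) with its saddle at (253,300) pointing right (-y). The bath centre is at about (508,268), the long tab at (395,305), and the small bottle at (382,368).

```bash
cat >> h.py <<'E'
def rect(P):
    (c,(w,h),a)=cv2.minAreaRect(P[:,:2].astype(np.float32)*1000); b=cv2.boxPoints((c,(w,h),a))
    e=[b[1]-b[0],b[2]-b[1]]; L=max(e,key=np.linalg.norm)
    return np.array(c)/1000,sorted((w,h)),np.arctan2(L[1],L[0])
E
python3 - <<'E'
from h import *
from cv2 import connectedComponents
for f in ("scene0.npz","side0.npz"):
    W=np.load(f)["W"].reshape(-1,3); W=W[np.isfinite(W).all(1)]
    def box(x0,x1,y0,y1,z0,z1): return W[(W[:,0]>x0)&(W[:,0]<x1)&(W[:,1]>y0)&(W[:,1]<y1)&(W[:,2]>z0)&(W[:,2]<z1)]
    def clean(P):
        from scipy.spatial import cKDTree
        return P[cKDTree(P).query_ball_point(P,.006,return_length=True)>5]
    j=clean(box(.43,.56,.06,.31,.006,.014)); c,s,a=rect(j); 
    if np.sin(a)>0:a+=np.pi
    ax=np.array([np.cos(a),np.sin(a)]); o=c+.020*ax
    print(f,"jack base",c.round(3),s,"yaw",round(a,3),"origin",o.round(3))
    g=clean(box(.43,.56,.06,.31,.088,.1));
    # grip-block top only: within 30mm of origin
    g=g[np.linalg.norm(g[:,:2]-o,axis=1)<.035]
    print(" grip",rect(g) if len(g)>5 else len(g))
    sd=clean(box(.43,.56,.06,.31,.056,.068)); sd=sd[np.linalg.norm(sd[:,:2]-(o+.07*ax),axis=1)<.03]
    print(" saddle",rect(sd), "pred",o+.07*ax)
    b=clean(box(.4,.8,-.6,-.1,.165,.185)); c,s,a=rect(b)
    if np.sin(a)>0:a+=np.pi
    ax=np.array([np.cos(a),np.sin(a)]);n=np.array([-ax[1],ax[0]])
    lp=c-.185*ax-.025*n
    print(" bath",c.round(3),s,"yaw",round(a,3),"liftpad",lp.round(3))
    t=clean(box(.4,.8,-.2,-.08,.08,.102)); t=t[np.linalg.norm(t[:,:2]-lp,axis=1)<.05]
    r=t[t[:,2]>.094]
    q=(t[:,:2]-c)@np.c_[ax,n]; print(" tab bathframe min/max",q.min(0).round(3),q.max(0).round(3)," ring",np.median(r[:,:2],0).round(3),len(r))
    for nm,bx in (("small",(.36,.47,-.16,-.06,.07,.1)),):
        k=clean(box(*bx)); print(" ",nm,rect(k))
E
```

```text
scene0.npz jack base [0.496 0.184] [68.56410217285156, 225.1517791748047] yaw -1.325 origin [0.501 0.165]
 grip (array([0.50076639, 0.16489626]), [23.634693145751953, 40.84259796142578], np.float32(-1.2940332))
 saddle (array([0.52105487, 0.09738312]), [27.682859420776367, 33.57891845703125], np.float32(-1.327501)) pred [0.51797581 0.0970382 ]
 bath [ 0.574 -0.305] [221.4578857421875, 280.583740234375] yaw -1.383 liftpad [ 0.515 -0.127]
 tab bathframe min/max [-0.206 -0.042] [-0.142 -0.001]  ring [ 0.515 -0.129] 25
  small (array([ 0.41170081, -0.10586022]), [12.916192054748535, 12.920950889587402], np.float32(0.7282841))
side0.npz jack base [0.484 0.157] [51.15496826171875, 189.7160186767578] yaw -1.232 origin [0.491 0.138]
 grip (array([0.49209207, 0.1539225 ]), [13.153526306152344, 31.941892623901367], np.float32(-1.1499313))
 saddle (array([0.50764566, 0.08213961]), [4.1050190925598145, 21.884761810302734], np.float32(-0.5317464)) pred [0.51410519 0.07211315]
 bath [ 0.569 -0.31 ] [222.7430877685547, 279.7815246582031] yaw -1.383 liftpad [ 0.51  -0.133]
 tab bathframe min/max [-0.202 -0.04 ] [-0.191 -0.032]  ring [ 0.5   -0.119] 1
  small (array([ 0.40477505, -0.11709698]), [13.36752986907959, 15.644205093383789], np.float32(-1.4828691))
```

Call:
{"op": "step_arm", "data": {"plan": [[-1,-0.395,-0.174,0,0.917],[-1,-0.395,-0.174,0,0.917],[-1,-0.395,-0.174,0,0.917],[-1,-0.395,-0.174,0,0.917],[-1,-0.395,-0.174,0,0.917],[-1,-0.395,-0.174,0,0.917],[-1,-0.395,-0.174,0,0.917],[-1,-0.395,-0.174,0,0.917],[-1,-0.395,-0.174,0,0.917],[-1,-0.395,-0.174,0,0.917],[-1,-0.395,-0.174,0,0.917],[-1,-0.395,-0.174,0,0.917]]}}

```text
time: 1.6
tool_pos: [0.5014, 0.1663, 0.1892]
tool_rot: [3.141, -0.0, 1.818]
contact_force: [0.1, 0.5, 1.1]
opening: 0.0918
grip_force: 0.0
```

Run:
```python
from h import *
print(grasp_offset)
c,W,st=look("wrist","w1"); print(st["time"],st["tool_pos"],st["tool_rot"],st["qpos"])
W=W.reshape(-1,3); W=W[np.isfinite(W).all(1)]
o=np.array([.501,.165])
for z0,z1,r in ((.09,.1,.035),(.006,.014,.2)):
    P=W[(W[:,2]>z0)&(W[:,2]<z1)&(np.linalg.norm(W[:,:2]-o,axis=1)<r)]
    print(z0,len(P),rect(P) if len(P)>5 else "")
```

```text
0.0188
1.6 [0.50144342 0.16628797 0.18920875] [ 3.14124515e+00 -5.77625154e-05  1.81809111e+00] [ 1.75025572e-01  3.47692469e-01  1.51514271e+00  8.63688970e-05
  1.27841506e+00 -7.22940800e-02]
0.09 1072 (array([0.49976907, 0.16144894]), [25.903263092041016, 43.88925552368164], np.float32(-1.3383883))
0.006 8267 (array([0.42898035, 0.16385497]), [205.643798828125, 229.9003448486328], np.float32(-1.3240875))
```

View pics/w1.png

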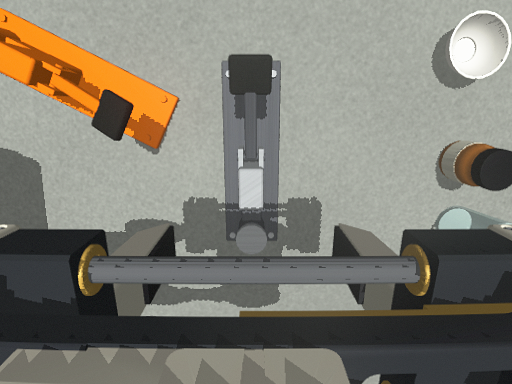

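The wrist view shows the grey jack between the open fingers, with the block at (251,185), saddle at (251,238) and paddle at (250,75). It is aligned with the tool. I'll descend and grip.

Call:
{"op": "step_arm", "data": {"plan": [[-1,-0.003,-0.002,0.04,0.01],[-1,-0.003,-0.002,0.09,0.01],[-1,-0.003,-0.002,0.12,0.01],[-1,-0.003,-0.002,0.135,0.01],[-1,-0.003,-0.002,0.135,0.01],[-1,-0.003,-0.002,0.135,0.01],[0.5,-0.003,-0.002,0.135,0.01],[0.5,-0.003,-0.002,0.135,0.01],[0.5,-0.003,-0.002,0.135,0.01],[0.5,-0.003,-0.002,0.135,0.01],[0.5,-0.003,-0.002,0.135,0.01],[0.5,-0.003,-0.002,0.135,0.01]], "grip_force": 40}}

```text
time: 3.15
tool_pos: [0.5006, 0.1622, 0.054]
tool_rot: [-3.142, -0.0, 1.807]
contact_force: [0.2, 0.6, 0.0]
opening: 0.0364
grip_force: 0.0
```

Call:
{"op": "step_arm", "data": {"plan": [[1,0,0,0,0],[1,0,0,0,0],[1,0,0,0,0],[1,0,0,0,0],[1,0,0,-0.003,0],[1,0,0,-0.006,0],[1,0,0,-0.006,0]]}}

```text
time: 4.03
tool_pos: [0.5008, 0.1622, 0.0599]
tool_rot: [3.141, -0.0, 1.807]
contact_force: [-0.1, 0.8, -7.7]
opening: 0.0251
grip_force: 40.0
```

```bash
cat >> h.py <<'E'
def jackfit(W,o,a,dz=0):
    W=W.reshape(-1,3); W=W[np.isfinite(W).all(1)]
    ax=np.array([np.cos(a),np.sin(a)]);n=np.array([-ax[1],ax[0]])
    q=(W[:,:2]-o)@np.c_[ax,n]
    # plate tilt: robust plane fit to the plate's upper surface
    m=(q[:,0]>-.13)&(q[:,0]<.09)&(abs(q[:,1])<.03)&(W[:,2]>.004)&(W[:,2]<.03)
    A=np.c_[q[m],np.ones(m.sum())]; s=np.linalg.lstsq(A,W[m,2],rcond=None)[0]
    print("plate: slope x,y, z at origin",s.round(4),m.sum())
    m=(W[:,2]>.006)&(W[:,2]<.024)&(q[:,0]>-.16)&(q[:,0]<.12)&(abs(q[:,1])<.055)
    print("plate rect",rect(W[m]),"origin",rect(W[m])[0]+.02*ax)
    m=(W[:,2]>.055)&(W[:,2]<.075)&(np.hypot(q[:,0]-.07,q[:,1])<.028)
    if m.sum()>8: print("saddle",rect(W[m]),"z",np.median(W[m,2]))
E
python3 - <<'E'
from h import *
c,W,st=look("scene","s1"); print(st["tool_pos"],st["tool_rot"],st["opening"],st["grip_force"],st["contact_force"])
jackfit(W,np.array([.5,.163]),-1.33)
E
```

```text
[0.50077999 0.16223932 0.05992711] [ 3.14131465e+00 -7.18126892e-05  1.80679464e+00] 0.02512947175596783 39.96758580207825 [-0.09869191  0.79524167 -7.7151994 ]
plate: slope x,y, z at origin [ 0.0094 -0.0115  0.0166] 855
plate rect (array([0.49427097, 0.19671655]), [86.77723693847656, 259.18048095703125], np.float32(-1.2443081)) origin [0.49904049 0.17729359]
saddle (array([0.52563599, 0.09057916]), [17.171672821044922, 39.05204391479492], np.float32(0.84996974)) z 0.0662138372561652
```

Call:
{"op": "step_arm", "data": {"plan": [[1,-0.02,-0.005,0,0.01],[1,-0.05,-0.015,0,0.02],[1,-0.085,-0.026,0,0.03],[1,-0.12,-0.037,0,0.04],[1,-0.145,-0.045,0,0.048],[1,-0.155,-0.048,0,0.048],[1,-0.155,-0.048,0,0.048],[1,-0.155,-0.048,0,0.048]]}}

```text
time: 5.08
tool_pos: [0.4902, 0.0012, 0.0599]
tool_rot: [3.142, -0.001, 1.759]
contact_force: [0.4, -0.4, -8.0]
opening: 0.0248
grip_force: 40.0
```

Run:
```python
from h import *
c,W,st=look("scene","s2"); print(st["tool_pos"],st["tool_rot"],st["contact_force"])
o=st["tool_pos"][:2];jackfit(W,o,st["tool_rot"][2]-np.pi)
c,W,st=look("side","d2");jackfit(W,o,st["tool_rot"][2]-np.pi)
a=cv2.imread("pics/s2.png")[80:260,140:360];b=cv2.imread("pics/d2.png")[130:310,180:400]
cv2.imwrite("pics/c2.png",cv2.resize(np.hstack([a,b]),(792,324),interpolation=cv2.INTER_CUBIC))
```

```text
[0.49015769 0.00119495 0.05994787] [ 3.14157972e+00 -5.57766140e-04  1.75946801e+00] [ 0.37234493 -0.39817687 -8.03262722]
plate: slope x,y, z at origin [ 0.0055 -0.0107  0.0167] 776
plate rect (array([0.48056403, 0.01793594]), [91.3764877319336, 242.83816528320312], np.float32(-1.3510456)) origin [ 0.48431511 -0.00170915]
saddle (array([ 0.51932898, -0.05997861]), [7.463973045349121, 23.704416275024414], np.float32(-1.3615918)) z 0.06360424135919374
plate: slope x,y, z at origin [ 0.0112 -0.0057  0.0198] 390
plate rect (array([0.48064703, 0.02988266]), [82.28471374511719, 256.99224853515625], np.float32(-1.3127724)) origin [0.48440541 0.01023897]
saddle (array([ 0.50230667, -0.06909646]), [34.73476028442383, 35.41602325439453], np.float32(1.1995289)) z 0.06914502769124405
```

View pics/c2.png

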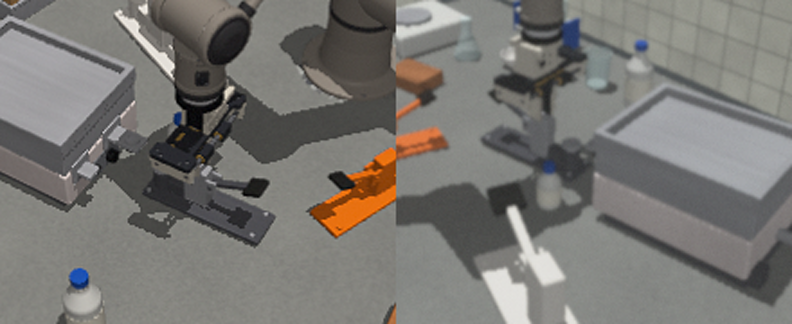

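The crops show the jack level in the gripper and in line with the long tab. The small bottle is clear of it. I'll slide it the last 64 mm at 3 mm height.

Call:
{"op": "step_arm", "data": {"plan": [[1,0,0,0.003,0],[1,-0.015,-0.001,0.003,0],[1,-0.03,-0.001,0.003,0],[1,-0.045,-0.002,0.003,0],[1,-0.057,-0.002,0.003,0],[1,-0.064,-0.002,0.003,0],[1,-0.064,-0.002,0.003,0],[1,-0.064,-0.002,0.003,0]]}}

```text
time: 6.18
tool_pos: [0.4999, -0.0626, 0.0569]
tool_rot: [-3.141, -0.001, 1.759]
contact_force: [-0.9, 0.6, -7.8]
opening: 0.0246
grip_force: 40.0
```

Run:
```python
from h import *
c,W,st=look("scene","s3"); print(st["tool_pos"],st["tool_rot"],st["contact_force"])
c,Wd,st=look("side","d3")
W0=[np.load("scene0.npz")["W"],np.load("side0.npz")["W"]]
o=st["tool_pos"][:2];a=st["tool_rot"][2]-np.pi
for w in (W,Wd):
    jackfit(w,o,a)
    P=w.reshape(-1,3);P=P[np.isfinite(P).all(1)]
    b=P[(P[:,0]>.4)&(P[:,0]<.8)&(P[:,1]>-.6)&(P[:,1]<-.14)&(P[:,2]>.165)&(P[:,2]<.185)]
    cc,s,aa=rect(b);print(cc,s,aa)
a=cv2.imread("pics/s3.png")[100:240,150:330];b=cv2.imread("pics/d3.png")[150:290,220:400]
cv2.imwrite("pics/c3.png",cv2.resize(np.hstack([a,b]),(796,310),interpolation=cv2.INTER_CUBIC))
```

```text
[ 0.49992197 -0.0625544   0.05693254] [-3.14127059e+00 -5.80651342e-04  1.75890512e+00] [-0.86024893  0.57413681 -7.75655126]
plate: slope x,y, z at origin [ 0.0126 -0.0187  0.0143] 757
plate rect (array([ 0.50075421, -0.0508725 ]), [81.79047393798828, 258.0579833984375], np.float32(-1.318691)) origin [ 0.50449865 -0.07051885]
saddle (array([ 0.52914471, -0.12474858]), [5.527820110321045, 19.383739471435547], np.float32(-1.1168618)) z 0.06205306010311171
[ 0.57356549 -0.30642319] [230.08123779296875, 288.46063232421875] -1.380632
plate: slope x,y, z at origin [0.0267 0.0202 0.0182] 380
plate rect (array([ 0.49020328, -0.03499072]), [83.32478332519531, 214.45230102539062], np.float32(-1.3086123)) origin [ 0.49394771 -0.05463708]
saddle (array([ 0.50084134, -0.12643192]), [9.754087448120117, 23.49828338623047], np.float32(0.8027541)) z 0.06677893785334746
[ 0.57184137 -0.30813354] [228.86973571777344, 284.1083679199219] -1.3891944
```

View pics/c3.png

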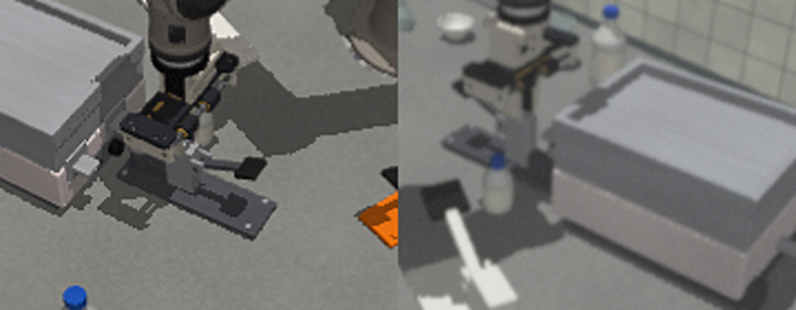

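Call:
{"op": "step_arm", "data": {"plan": [[1,0,0,0.002,0],[1,0,0,0.003,0],[1,0,0,0.003,0],[0,0,0,0.003,0],[0,0,0,0.003,0],[0,0,0,0.003,0],[0,0,0,0.003,0],[0,0,0,0.003,0],[0,0,0,-0.03,0],[0,0,0,-0.08,0],[0,0.03,0,-0.13,0],[0,0.08,0,-0.16,0],[0,0.08,0,-0.16,0],[0,0.08,0,-0.16,0]]}}

```text
time: 8.02
tool_pos: [0.4849, 0.0154, 0.2165]
tool_rot: [-3.141, 0.0, 1.76]
contact_force: [1.1, -0.5, 0.4]
opening: 0.0461
grip_force: 0.0
```

Run:
```python
from h import *
c,W,st=look("wrist","w4"); print(st["time"],st["tool_pos"],st["tool_rot"])
W=W.reshape(-1,3); W=W[np.isfinite(W).all(1)]
o=np.array([.4999,-.0626]);a=1.759-np.pi
ax=np.array([np.cos(a),np.sin(a)]);n=np.array([-ax[1],ax[0]])
q=(W[:,:2]-o)@np.c_[ax,n]
m=(W[:,2]>.09)&(W[:,2]<.1)&(np.hypot(*q.T)<.032);print("block",rect(W[m]), m.sum())
m=(W[:,2]>.086)&(W[:,2]<.102)&(q[:,0]>.035)&(q[:,0]<.115)&(abs(q[:,1])<.04);print("tab",rect(W[m]),m.sum(),q[m].min(0),q[m].max(0))
m2=m&(W[:,2]>.0945);print("ring",rect(W[m2]) if m2.sum()>5 else 0,m2.sum())
print("saddle pred",o+.07*ax)
cs,Ws,_=look("scene","s4");jackfit(Ws,o,a)
```

```text
8.025 [0.48493711 0.01535388 0.21645465] [-3.14086603e+00  2.44142827e-04  1.75953092e+00]
block (array([ 0.49858066, -0.05879022]), [25.554203033447266, 34.949222564697266], np.float32(-1.3663657)) 613
tab (array([ 0.51338953, -0.13345465]), [35.8548469543457, 39.31481170654297], np.float32(-1.3717682)) 769 [ 0.05263645 -0.01812275] [0.09176757 0.01791546]
ring (array([ 0.51278235, -0.13140431]), [25.85177230834961, 28.207246780395508], np.float32(-1.3732917)) 317
saddle pred [ 0.51299662 -0.13136393]
plate: slope x,y, z at origin [0.0292 0.0011 0.0121] 751
plate rect (array([ 0.5039635 , -0.04851707]), [98.7802505493164, 256.02423095703125], np.float32(-1.2794054)) origin [ 0.50770539 -0.06816391]
saddle (array([ 0.51989026, -0.12483492]), [29.85085678100586, 36.65229034423828], np.float32(-0.9792504)) z 0.059996508944897206
```

View pics/w4.png

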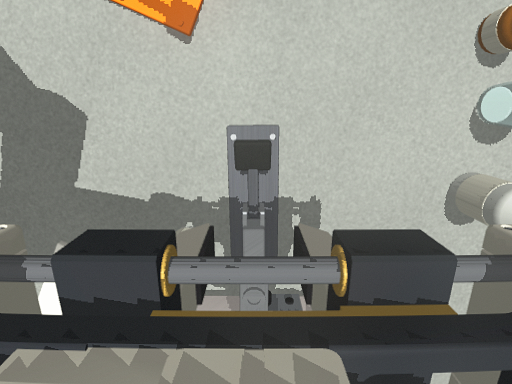

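The wrist view shows the jack released, with the ring at (253,297) directly in line with the jack axis and the paddle at (252,153). The ring and predicted saddle agree within about 1 mm. Next I close the fingers and press.

Call:
{"op": "step_arm", "data": {"plan": [[1,0.028,0,0.03,0],[1,0.028,0,0.06,0],[1,0.028,0,0.08,0],[1,0.028,0,0.08,0],[1,0.028,0,0.09,0],[1,0.028,0,0.1,0],[1,0.028,0,0.108,0],[1,0.028,0,0.114,0],[1,0.028,0,0.12,0],[1,0.028,0,0.126,0],[1,0.028,0,0.126,0]], "grip_force": 10}}

```text
time: 9.5
tool_pos: [0.4797, 0.0431, 0.0906]
tool_rot: [-3.141, -0.0, 1.759]
contact_force: [0.2, -0.7, -0.0]
opening: 0.0003
grip_force: 0.0
```

Run:
```python
from h import *
print(observe()["contact_force"])
c,W,st=look("scene","s5"); c,Wd,_=look("side","d5")
print(np.nanmedian(observe()["contact_force"]))
a=cv2.imread("pics/s5.png")[100:240,180:360];b=cv2.imread("pics/d5.png")[130:270,180:360]
cv2.imwrite("pics/c5.png",cv2.resize(np.hstack([a,b]),(796,310),interpolation=cv2.INTER_CUBIC))
```

```text
[ 0.17330014 -0.72327055 -0.01125817]
0.4581820449203355
```

View pics/c5.png

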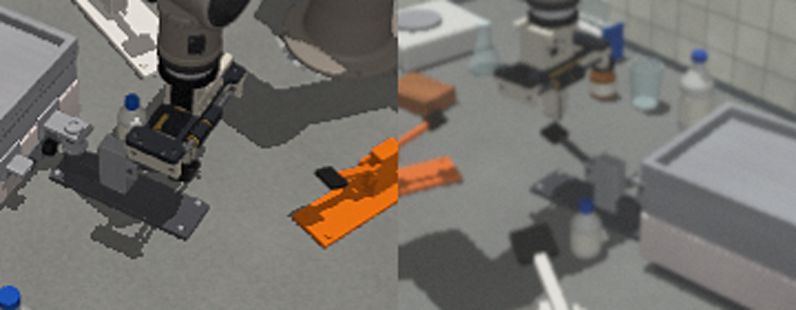

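Run:
```python
from h import *
d=np.load("d5.npz");W,I=d["W"],d["img"]
o=np.array([.4999,-.0626]);a=1.759-np.pi
ax=np.array([np.cos(a),np.sin(a)]);n=np.array([-ax[1],ax[0]])
q=(W[...,:2]-o)@np.c_[ax,n]
m=(I.max(-1)<60)&(np.hypot(q[...,0]+.108,q[...,1])<.05)&(W[...,2]>.03)&(W[...,2]<.13)
v,u=np.where(m)
print(m.sum(),np.percentile(q[m],[2,50,98],axis=0).round(3),np.percentile(W[...,2][m],[2,25,50,75,98]).round(3),u.min(),u.max(),v.min(),v.max())
for r in range(176,206,3): print(r,[(int(I[r,c].mean()),*(np.r_[q[r,c],W[r,c,2]]*1000).round()) for c in (244,250,256)])
```

```text
55 [[-0.115 -0.021]
 [-0.102 -0.007]
 [-0.086  0.012]] [0.101 0.105 0.108 0.11  0.113] 246 255 186 193
176 [(130, np.float64(-319.0), np.float64(202.0), np.float64(6.0)), (116, np.float64(-100.0), np.float64(-11.0), np.float64(164.0)), (122, np.float64(-282.0), np.float64(237.0), np.float64(3.0))]
179 [(132, np.float64(-303.0), np.float64(184.0), np.float64(4.0)), (118, np.float64(-97.0), np.float64(-14.0), np.float64(155.0)), (125, np.float64(-263.0), np.float64(215.0), np.float64(4.0))]
182 [(134, np.float64(-283.0), np.float64(161.0), np.float64(6.0)), (109, np.float64(-97.0), np.float64(-14.0), np.float64(143.0)), (132, np.float64(-248.0), np.float64(197.0), np.float64(2.0))]
185 [(135, np.float64(-272.0), np.float64(149.0), np.float64(1.0)), (78, np.float64(-117.0), np.float64(9.0), np.float64(115.0)), (135, np.float64(-234.0), np.float64(180.0), np.float64(1.0))]
188 [(109, np.float64(-119.0), np.float64(-22.0), np.float64(115.0)), (45, np.float64(-109.0), np.float64(-2.0), np.float64(110.0)), (106, np.float64(-217.0), np.float64(160.0), np.float64(1.0))]
191 [(115, np.float64(
[... 233 characters left out ...]
0)), (66, np.float64(-90.0), np.float64(-23.0), np.float64(103.0)), (60, np.float64(-78.0), np.float64(-6.0), np.float64(99.0))]
197 [(135, np.float64(-203.0), np.float64(70.0), np.float64(6.0)), (133, np.float64(-189.0), np.float64(90.0), np.float64(2.0)), (97, np.float64(-80.0), np.float64(-4.0), np.float64(86.0))]
200 [(134, np.float64(-190.0), np.float64(56.0), np.float64(4.0)), (132, np.float64(-173.0), np.float64(71.0), np.float64(3.0)), (134, np.float64(-157.0), np.float64(87.0), np.float64(2.0))]
203 [(134, np.float64(-176.0), np.float64(40.0), np.float64(3.0)), (132, np.float64(-156.0), np.float64(51.0), np.float64(6.0)), (133, np.float64(-141.0), np.float64(68.0), np.float64(3.0))]
```

Run:
```python
from h import *
s=observe();print(s["time"],s["tool_pos"],s["contact_force"],s["qvel"])
o=np.array([.4999,-.0626]);a=1.759-np.pi
ax=np.array([np.cos(a),np.sin(a)]);n=np.array([-ax[1],ax[0]])
out=[]
for nm in ("side","scene"):
    c,W,st=look(nm,nm+"6");q=(W[...,:2]-o)@np.c_[ax,n]
    cam=-np.array(c["R"]).T@np.array(c["t"]);print(nm,"cam in jack",((cam[:2]-o)@np.c_[ax,n]).round(2),cam[2].round(2))
    m=(np.hypot(q[...,0]+.108,q[...,1])<.035)
    for z in range(20,170,10):
        k=m&(abs(W[...,2]-z/1000)<.005)
        if k.sum():print(z,k.sum(),np.median(q[k],0).round(3),c["img"][k].mean().round())
    X=np.r_[o-.108*ax,.095];p=np.array(c["R"])@X+c["t"];u=int(c["fx"]*p[0]/p[2]+c["cx"]);v=int(c["fy"]*p[1]/p[2]+c["cy"]);print(u,v)
    out.append(cv2.resize(c["img"][v-40:v+30,u-45:u+45,::-1],(396,308),interpolation=cv2.INTER_NEAREST))
cv2.imwrite("pics/c6.png",np.hstack(out))
```

```text
9.6 [0.48008167 0.04313508 0.09108547] [0.65544633 0.45818204 0.31559585] [ 0.00037137 -0.00362683 -0.00476808 -0.0004202   0.0002529   0.00057556]
side cam in jack [ 0.65 -0.87] 0.76
20 7 [-0.114 -0.002] 95.0
90 9 [-0.079 -0.006] 78.0
100 32 [-0.091 -0.005] 62.0
110 58 [-0.106 -0.005] 54.0
120 6 [-0.117 -0.007] 91.0
130 3 [-0.099  0.003] 109.0
140 17 [-0.099 -0.006] 107.0
150 31 [-0.098 -0.014] 111.0
160 33 [-0.099 -0.01 ] 114.0
250 191
scene cam in jack [-0.55  0.87] 1.23
20 3 [-0.125  0.026] 122.0
90 1 [-0.076  0.006] 64.0
100 14 [-0.105  0.017] 38.0
110 58 [-0.119  0.002] 25.0
120 2 [-0.126  0.019] 21.0
130 5 [-0.12  -0.004] 78.0
140 11 [-0.12   0.008] 85.0
150 9 [-0.12   0.011] 83.0
160 3 [-0.121  0.011] 70.0
262 177
```

View pics/c6.png

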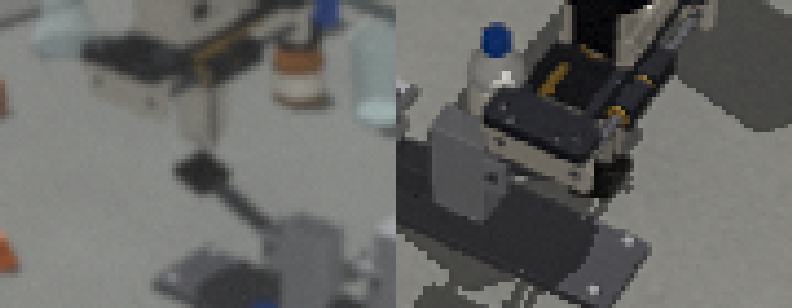

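Both views show the paddle still up at about z 0.108, with the fingertips just above it. That matches the zero force reading, so there is no contact yet. I'll creep down and watch the force.

Call:
{"op": "step_arm", "data": {"plan": [[1,0,0,0.004,0],[1,0,0,0.008,0],[1,0,0,0.012,0],[1,0,0,0.012,0]]}}

```text
time: 10.2
tool_pos: [0.4797, 0.0431, 0.0786]
tool_rot: [-3.141, -0.0, 1.759]
contact_force: [-0.5, 1.0, -0.2]
opening: 0.0005
grip_force: 0.0
```

Run:
```python
from h import *
s=observe();print(s["time"],s["tool_pos"],s["contact_force"],s["torque"])
o=np.array([.4999,-.0626]);a=1.759-np.pi
ax=np.array([np.cos(a),np.sin(a)]);n=np.array([-ax[1],ax[0]])
c,W,st=look("side","side7");q=(W[...,:2]-o)@np.c_[ax,n]
m=(np.hypot(q[...,0]+.108,q[...,1])<.035)
for z in range(20,170,8):
    k=m&(abs(W[...,2]-z/1000)<.004)
    if k.sum():print(z,k.sum(),np.median(q[k],0).round(3),c["img"][k].mean().round())
```

```text
10.2 [0.47968741 0.04313535 0.07857662] [-0.4986337   0.98235596 -0.20006065] [-0.074073    0.0383311   0.00614421]
20 2 [-0.1    0.007] 84.0
92 7 [-0.081 -0.008] 83.0
100 29 [-0.09  -0.005] 63.0
108 41 [-0.103 -0.006] 51.0
116 19 [-0.114 -0.01 ] 73.0
124 9 [-0.099 -0.004] 102.0
132 20 [-0.098 -0.013] 110.0
140 23 [-0.099 -0.01 ] 110.0
148 26 [-0.099 -0.011] 113.0
156 20 [-0.099 -0.01 ] 112.0
164 25 [-0.098 -0.011] 106.0
```

Call:
{"op": "step_arm", "data": {"plan": [[1,0,0,0.004,0],[1,0,0,0.008,0],[1,0,0,0.012,0],[1,0,0,0.012,0]]}}

```text
time: 10.75
tool_pos: [0.48, 0.0431, 0.0668]
tool_rot: [3.142, -0.0, 1.759]
contact_force: [-0.4, 0.8, 1.7]
opening: 0.0005
grip_force: 0.8
```

```bash
cat > p.py <<'E'
from h import *
s=observe();print(s["time"],s["tool_pos"],s["contact_force"],s["torque"])
o=np.array([.4999,-.0626]);a=1.759-np.pi
ax=np.array([np.cos(a),np.sin(a)]);n=np.array([-ax[1],ax[0]])
c,W,st=look("side","sidep");q=(W[...,:2]-o)@np.c_[ax,n]
m=(np.hypot(q[...,0]+.108,q[...,1])<.035)
for z in range(20,150,8):
    k=m&(abs(W[...,2]-z/1000)<.004)
    if k.sum():print(z,k.sum(),np.median(q[k],0).round(3),c["img"][k].mean().round())
E
python3 p.py
```

```text
10.75 [0.48003985 0.04312554 0.066795  ] [-0.41237376  0.7918155   1.71386875] [-0.07731688 -0.02512625 -0.00079193]
20 1 [-0.122 -0.022] 103.0
84 2 [-0.079 -0.008] 92.0
92 26 [-0.087 -0.007] 70.0
100 45 [-0.101 -0.006] 56.0
108 19 [-0.114 -0.009] 77.0
116 12 [-0.098 -0.009] 108.0
124 24 [-0.098 -0.008] 113.0
132 25 [-0.099 -0.014] 114.0
140 24 [-0.098 -0.013] 113.0
148 24 [-0.099 -0.015] 110.0
```

Contact is confirmed: 1.7 N and the paddle is going down. I'll continue.

Call:
{"op": "step_arm", "data": {"plan": [[1,0,0,0.006,0],[1,0,0,0.012,0],[1,0,0,0.018,0],[1,0,0,0.024,0],[1,0,0,0.03,0],[1,0,0,0.036,0],[1,0,0,0.04,0],[1,0,0,0.04,0]]}}

```text
time: 11.8
tool_pos: [0.4798, 0.0445, 0.0274]
tool_rot: [3.141, -0.002, 1.759]
contact_force: [-4.0, 8.0, 12.2]
opening: 0.0008
grip_force: 7.0
```

```bash
python3 p.py
```

```text
11.8 [0.47978064 0.0445178  0.0273689 ] [-4.02414974  7.96204907 12.18103995] [1.29943869 0.52972165 0.00469203]
20 1 [-0.12  0.02] 114.0
52 1 [-0.128 -0.019] 96.0
60 22 [-0.108 -0.017] 69.0
68 44 [-0.1   -0.006] 64.0
76 14 [-0.099 -0.004] 99.0
84 18 [-0.1   -0.013] 111.0
92 22 [-0.1   -0.015] 112.0
100 20 [-0.099 -0.008] 113.0
108 25 [-0.1   -0.013] 111.0
116 15 [-0.099 -0.013] 103.0
124 5 [-0.098 -0.019] 105.0
132 1 [-0.11  -0.031] 94.0
140 8 [-0.088 -0.019] 56.0
148 12 [-0.095 -0.029] 48.0
```

Call:
{"op": "step_arm", "data": {"plan": [[1,0,0,0.005,0],[1,0,0,0.009,0],[1,0,0,0.012,0],[1,0,0,0.012,0]]}}

```text
time: 12.35
tool_pos: [0.4802, 0.043, 0.0159]
tool_rot: [3.141, 0.0, 1.759]
contact_force: [-4.2, 0.5, 15.0]
opening: 0.0006
grip_force: 7.5
```

```bash
cat > b.py <<'E'
from h import *
s=observe();print(s["time"],s["tool_pos"],s["contact_force"])
o=np.array([.4999,-.0626]);a=1.759-np.pi
ax=np.array([np.cos(a),np.sin(a)]);n=np.array([-ax[1],ax[0]])
bc=np.array([.572,-.308]);bx=np.array([np.cos(-1.383),np.sin(-1.383)]);bn=np.array([-bx[1],bx[0]])
c,W,st=look("side","sideb")
c2,W2,st=look("scene","sceneb")
for w,w0 in ((W,"side0.npz"),(W2,"scene0.npz")):
    r=[]
    for A in (np.load(w0)["W"],w):
        q=(A[...,:2]-bc)@np.c_[bx,bn]
        k=(abs(q[...,0])<.1)&(abs(q[...,1])<.08)&(A[...,2]>.1)
        r.append(np.polyfit(q[k][:,0],A[...,2][k],1))
    print("bath tilt",-(r[1]-r[0])[0].round(4))
    q=(w[...,:2]-o)@np.c_[ax,n]
    k=(w[...,2]>.089)&(w[...,2]<.1)&(np.hypot(q[...,0],q[...,1])<.035)
    if k.sum()>8:print(" block",rect(w[k]),k.sum())
    k=(c["img"].max(-1)<75) if w is W else (c2["img"].max(-1)<45)
    k&=(np.hypot(q[...,0]+.108,q[...,1])<.03)&(w[...,2]>.03)&(w[...,2]<.12)
    if k.sum()>8:print(" paddle z",np.median(w[...,2][k]).round(4),"slope",np.polyfit(q[k][:,0],w[...,2][k],1).round(3),k.sum())
E
python3 b.py
```

```text
12.35 [0.48020024 0.04304737 0.01585145] [-4.2195312   0.54225856 14.95273543]
bath tilt 0.0684
 block (array([ 0.49771616, -0.06512402]), [27.805130004882812, 43.86647415161133], np.float32(-1.3606383)) 74
 paddle z 0.0531 slope [0.242 0.078] 40
bath tilt 0.0695
 block (array([ 0.50092883, -0.05965867]), [28.44397735595703, 42.599632263183594], np.float32(-1.3241932)) 93
 paddle z 0.0451 slope [0.263 0.077] 54
```

Call:
{"op": "step_arm", "data": {"plan": [[1,0,0,0.002,0],[1,0,0,0.003,0],[1,0,0,0.003,0]]}}

```text
time: 12.82
tool_pos: [0.4804, 0.0429, 0.0147]
tool_rot: [3.14, 0.001, 1.759]
contact_force: [-9.3, 0.6, 35.0]
opening: 0.0002
grip_force: 17.1
```

The handle hit its stop: the force jumped and the bath is tilted 0.068. Now I let it come all the way back up.

Call:
{"op": "step_arm", "data": {"plan": [[1,0,0,-0.008,0],[1,0,0,-0.016,0],[1,0,0,-0.024,0],[1,0,0,-0.032,0],[1,0,0,-0.04,0],[1,0,0,-0.048,0],[1,0,0,-0.056,0],[1,0,0,-0.064,0],[1,0,0,-0.072,0],[1,0,0,-0.08,0],[1,0,0,-0.085,0],[1,0,0,-0.085,0],[1,0,0,-0.085,0],[1,0,0,-0.085,0],[1,0,0,-0.085,0],[1,0,0,-0.085,0]]}}

```text
time: 14.82
tool_pos: [0.4799, 0.0431, 0.0969]
tool_rot: [-3.141, -0.0, 1.759]
contact_force: [-0.4, 0.1, -0.2]
opening: 0.0002
grip_force: 0.0
```

```bash
python3 b.py
```

```text
14.825 [0.47992988 0.04312343 0.09691301] [-0.36079513  0.1484374  -0.21356092]
bath tilt 0.001
 block (array([ 0.49839151, -0.06575946]), [30.829675674438477, 45.39057159423828], np.float32(-1.2709641)) 77
 paddle z 0.1072 slope [-0.415  0.065] 76
bath tilt 0.0006
 block (array([ 0.50147922, -0.06165768]), [31.497718811035156, 41.50202560424805], np.float32(-1.1848419)) 87
 paddle z 0.1078 slope [-0.374  0.065] 77
```

The handle is back up (slope -0.4 rad), the bath is level and the jack hasn't moved. Second press, holding at the end.

Call:
{"op": "step_arm", "data": {"plan": [[1,0,0,0.01,0],[1,0,0,0.018,0],[1,0,0,0.024,0],[1,0,0,0.03,0],[1,0,0,0.036,0],[1,0,0,0.042,0],[1,0,0,0.048,0],[1,0,0,0.054,0],[1,0,0,0.06,0],[1,0,0,0.066,0],[1,0,0,0.072,0],[1,0,0,0.077,0],[1,0,0,0.08,0],[1,0,0,0.082,0],[1,0,0,0.0833,0],[1,0,0,0.0833,0],[1,0,0,0.0833,0],[1,0,0,0.0833,0]]}}

```text
time: 17.18
tool_pos: [0.4805, 0.043, 0.0155]
tool_rot: [3.14, 0.001, 1.759]
contact_force: [-5.2, 0.1, 23.5]
opening: 0.0002
grip_force: 10.9
```

```bash
python3 b.py
```

```text
17.175 [0.48051901 0.0429598  0.01547023] [-5.21251463  0.09421479 23.52670022]
bath tilt 0.0688
 block (array([ 0.4984104 , -0.06500636]), [28.56778907775879, 44.60464096069336], np.float32(-1.4608202)) 76
 paddle z 0.0527 slope [0.354 0.089] 39
bath tilt 0.0712
 block (array([ 0.50068207, -0.05984388]), [29.73451805114746, 44.9727783203125], np.float32(-1.3584484)) 95
 paddle z 0.0448 slope [0.261 0.077] 52
```

The handle is held at its stop with 23 N, the bath is raised 0.069 rad, and the jack is in place.

```bash
python3 -c "
from cell import *
print(hand_in())"
```

```text
the job is handed in; nothing more can be done
None
```

The job is handed in, with no verdict returned: the jack stands released under the marked lift point, and after two full presses the handle is held down at its stop with the bath's front raised about 0.07 rad.

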